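# Box up a dried vase from the drying cabinet

## Robot

A 7-joint arm with a two-finger parallel gripper is mounted at the origin on the work surface. World frame = base frame: x ahead of the robot, y to its left, z up, the work surface at z = 0. Lengths are in m, angles in rad, forces in N, time in s.
With the tool pointing down it reaches from about 0.425 to 0.925 m from the base axis. Payload 6.8 kg.
Tool frame: the origin (TCP) lies between the finger pads; the fingertips stand r.tcp_to_tips ahead of it and the grasp point (between the pads) lies 3 mm ahead of it (r.tcp_to_tips is the distance from the TCP to the fingertips, in m); z points along the fingers, y is the line along which they close (so a half turn about z gives the same grasp; the last joint's range is limited). The gripper opens to 85 mm and grips with 20 to 120 N. Pads are 22 mm wide; open, the fingers measure 114 mm over their backs; the gripper's body (76 mm by 85 mm) begins 54 mm behind the grasp point. The pads swing forward as they close: fully open they stand 13 mm farther back than shut.
Start: joints at [1.209, 0.477, 0.022, 1.555, -0.011, 1.109, -0.083], TCP at [0.169, -0.653, 0.253] pointing down, gripper open.
Joint ranges: [-2.96, 2.96], [-0.34, 2.1], [-1.41, 1.46], [0.24, 2.44], [-1.37, 4.51], [0.17, 1.92], [-2.96, 2.96]. Speed limits (rad/s): [2.39, 2.39, 3.14, 3.14, 3.14, 3.14, 3.14].

## Interface

Orientations are given as a rotation vector (axis times angle).
In Python, from bench import r gives the robot as it stands. The module is installed in compiled form; this text tells all that it offers.
- The arm moves only by the tool step_arm, never from a script. Its argument "moves" is a list of rows, each an object of numbers: "rx", "ry", "rz": the turn, a rotation vector about the tool's x, y, z in degrees; "dx", "dy", "dz": the shift along the tool's x, y, z in mm; "gripper": the opening, from -1 (shut) to 1 (fully open). In form: [{"rx": .., "ry": .., "rz": .., "dx": .., "dy": .., "dz": .., "gripper": ..}, ...]. A call has 1 to 20 rows; each row shifts and turns the commanded pose from where the row before left it, along the tool's axes as they then stand; what a row does not reach is not made up. A row lasts 1/8 s, in which the tool goes at most 62.5 mm and 10.7 degrees, less where a joint would pass 70% of its speed; a pose out of reach is approached as far as the arm can. A call is refused whole if a number of a shift passes 62.5 or a number of a turn 10.7, either way. A call with a gripper value outside its range is refused whole. The fingers move at their own pace and stop on an object; "grip_force" is the grip in N (left out, the last holds). Time passes only in rows, so rows that do not move let the fingers close. It gives the time, the measured TCP pose, the force, the opening and the grip force at its end, in the units of the state.
- r.get_obs(): the state, without advancing time (a new reading comes with each control period).
- r.grab_frame(name): name is "side" or "top" or "wrist"; returns the picture (480x640x3 uint8, blue, green, red); there is no depth.
- r.camera_info(name): a dict with "mtx" (3x3 intrinsics, pixels), "rvec" (rotation vector, rad) and "tvec" (3), from world to camera coordinates, as OpenCV has them. Camera axes: x right, y down, z forward; pixel columns grow to the right and rows downward; lengths in m; the calibration is good to about 2 mm. A picture is of the moment at which its call begins: read the wrist's pose just before it. camera_info takes no time and is no camera call; for the wrist camera it gives the pose at the moment of the call.
- r.hand_in(): hands the job in; it is judged then, once.
The state is a dict: "clock": time; "joints": joint angles; "qvel": joint speeds; "tau": joint torques, N m; "tcp_pos": TCP position; "orientation": TCP orientation; "contact_force": force on the tool from outside, world axes, zero at the start; "moment": the same for the moment, N m; "grip_width": finger opening in m; "gripper_force": force on a finger pad.
Only numpy, scipy, OpenCV 4.12 (cv2) and the standard library are available. Lean on these libraries where they do the work, as an engineer would, in place of code of your own. Each camera call takes 0.05 s, during which the arm holds its last target. There are 200 camera calls.

## Task

Slide the shutter of the drying cabinet fully open, reach in through the round port and lift the white vase off its leaning stand and out through the port. Lower it gently, upright, all the way into the hole of the empty gift box and let go; then slide the shutter fully closed again to keep the dust out. Do not disturb the vase that is already boxed, the jar or the mug.

Things in the scene. Friction and masses are not known exactly. Their poses are not given: they have to be found in the camera images.
- port: round port: 130 mm hole in the sloping 6 mm front panel of the white drying cabinet. Origin: hole centre on the panel's outer face, 205 mm above the table. z: the panel's outward normal, 25 degrees from vertical, leaning toward the robot; x up the slope; y level along the panel. Panel: x -110 to 110, y -240 to 90 mm; rails 10 mm high along y at x = +-90 mm.
- cabinet: the fixed cabinet, closed but for the port. Origin on the table straight below the port's centre; z up, x toward its back, y as the port's. It spans x -100 to 152, y -243 to 93 mm, 252 mm high at the back; thin posts stand outside its side walls.
- lamp_bar (a point): middle of the lamp bar that hangs across above the port (along the port's y, 360 mm long, 24 mm wide, 16 mm thick), 235 mm above the port's centre and 30 mm behind it. It blocks a vertical tool over the port; a tool on the port's axis clears it by 110 mm.
- shutter (a joint): travel in m of the clear shutter plate over the port: 0 fully closed, 0.15 fully open at its stop, moving along -y of the port; the hole is clear from 0.143. About 1.5 N moves it (more if fast); it stays where it is left. Plate 168 mm (x) by 156 mm (y), its top 7 mm off the panel, centred on the port when closed.
- shutter_fin (a point): grip point in the middle of the shutter's upright steel fin, 34 mm off the panel's face. The fin is 12 mm thick along the port's y, 50 mm long along its x and rises from 7 to 52 mm off the face. It lies at y -55 mm of the port when the shutter is closed and moves with it. Axes as the port's.
- vase_center (a point): middle (60 mm from foot and lip) of the white vase in the cabinet; z from foot to lip. 120 mm tall, 0.18 kg: 50 mm diameter up to 60 mm, cone to 73, neck 30 mm diameter up to 112, lip 33. At first it leans on the port's axis, lip 7 mm below the panel's outer face, lying by gravity on two bars (under its lower half) and a foot plate; it comes out straight along that axis.
- vase: the same vase; origin at the middle of its foot, z along its axis to the lip.
- box_empty: the empty kraft gift box with a white insert, 110 x 110 mm, 70 mm high, fixed, lid folded right back; origin under its middle, z up, x and y square with its sides. Another identical box holds the boxed vase.
- bore (a point): centre of the mouth of the round hole in the empty box's insert, 66 mm above the table; z up. Hole 56 mm diameter, 42 mm deep, 3 mm chamfer, flat bottom.
- vase_full_center (a point): bystander: centre of an identical vase that already stands in the other, identical gift box (120 mm tall, its lip 144 mm above the table).
- jar: bystander: glass jar, 66 mm diameter, 90 mm tall; origin under its foot.
- mug: bystander: white mug, 80 mm diameter, 95 mm tall; origin under its foot.
Not all that is in view belongs to the job. What is shaped like the box_empty but blue or orange is not meant.

How it is judged:
On the way, in this order (a step that is already met when the one before it is completed fails the run):
1. the shutter is slid fully open (within 15 mm of its stop) (value of joint shutter above 0.135 m), for 0.1 s.
2. the vase is lifted out through the port, its foot clear of the panel (z of vase_center in the frame of port above 0.062 m), for 0.1 s.
3. the vase stands upright at the bottom of the empty box's hole, let go (horizontal distance between vase_center and bore below 0.008 m and z of vase_center in the frame of bore below 0.024 m and angle between vase_center's own z axis and vertical below 0.08 rad and contact force between the fingers and vase below 0.05 N), for 0.2 s.
At the end, for the whole second after the job is handed in: The vase stands in the empty box's hole: on its axis within 8 mm, its foot within 6 mm of the hole's bottom, upright within 0.08 rad, released and at rest; the shutter is closed within 8 mm (all of step 3 and linear speed of vase below 0.02 m/s and value of joint shutter below 0.008 m and velocity of joint shutter below 0.01 m/s); the robot touches nothing.
It fails at once if the vase is set down or knocked hard against the box (over 40 N) (contact force between vase and box_empty above 40 N).
It fails at once if the boxed vase is moved over 20 mm or tipped (distance of vase_full_center from where it was at the start of the episode above 0.02 m or angle between vase_full_center's own z axis and vertical above 0.25 rad).
It fails at once if the jar or the mug is moved over 30 mm or tipped (distance of any of jar, mug from where it was at the start of the episode above 0.03 m or angle between any of jar, mug's own z axis and vertical above 0.3 rad).
It also fails if it takes over 70 s, if anything falls off the work surface, if the arm or the gripper's body presses on something with over 40 N, if the wrist force passes 120 N, or if a joint passes its speed limit or range.

## Working session

There is one attempt and no reset: what is moved stays moved. The work goes in short steps, Python scripts to look and compute and a tool call to move; the robot and the scene stay as the last step left them, time stands still between calls to the robot, and variables do not carry over. Pictures are saved under pics/ and viewed, at most 10 in all, crops included, and the job is handed in when it is done.

Besides the shell and the picture viewer there is one more tool, called after "Emit:" as name(argument=value, ...) on one line, values as JSON. step_arm: Moves the arm, as the interface text tells. Its arguments: {"type":"object","properties":{"moves":{"type":"array","items":{"type":"object","properties":{"rx":{"type":"number"},"ry":{"type":"number"},"rz":{"type":"number"},"dx":{"type":"number"},"dy":{"type":"number"},"dz":{"type":"number"},"gripper":{"type":"number"}}}},"grip_force":{"type":"number"}},"required":["moves"]}

```bash
mkdir -p pics
cat > h.py <<'E'
import numpy as np, cv2
from scipy.spatial.transform import Rotation as R
from bench import r
def cam(n):
    c=r.camera_info(n); return np.array(c["mtx"]),np.array(c["rvec"]).ravel(),np.array(c["tvec"]).ravel()
def proj(n,P):
    K,rv,t=cam(n); return cv2.projectPoints(np.float64(P).reshape(-1,1,3),rv,t,K,None)[0].reshape(-1,2)
def ray(n,uv):
    K,rv,t=cam(n); Rm=R.from_rotvec(rv).as_matrix(); d=Rm.T@np.linalg.solve(K,[*uv,1]); return -Rm.T@t,d/np.linalg.norm(d)
def onz(n,uv,z):
    o,d=ray(n,uv); return o+d*(z-o[2])/d[2]
E
python3 - <<'E'
from h import *
for n in("side","top"):
    im=r.grab_frame(n);cv2.imwrite(f"pics/{n}0.png",im)
    o,d=ray(n,(320,240));print(n,o,d,cam(n)[0][0,0])
o=r.get_obs();print(o,r.tcp_to_tips)
E
```

```text
side [0.34737594 1.16868374 1.21945665] [ 0.12385519 -0.69114989 -0.71201946] 500.2075571709932
top [0.37706737 0.23723278 1.51780682] [ 0.09349614 -0.00290324 -0.99561541] 446.31597111162586
{'clock': 0.1, 'joints': array([ 1.20892203,  0.47771871,  0.02238327,  1.55633654, -0.01146183,
        1.10929925, -0.08311686]), 'qvel': array([ 0.00196056, -0.00069028,  0.00184808, -0.00097707,  0.00080054,
       -0.00039249, -0.00065479]), 'tau': array([ 5.23965951e-03, -5.97752595e+01,  1.61414355e+00, -2.81948644e+01,
        1.28354720e-02,  4.99821705e-03,  5.32488673e-05]), 'tcp_pos': array([ 0.16930064, -0.65291878,  0.25242963]), 'orientation': array([-3.11476225e+00, -3.97333250e-01,  5.89386823e-04]), 'contact_force': array([ 0.87572472, -0.10526789,  0.50637327]), 'moment': array([-0.00137801,  0.01277052, -0.02358337]), 'gripper_force': 0.0, 'grip_width': 0.0857585068113788} 0.022
```

View pics/top0.png

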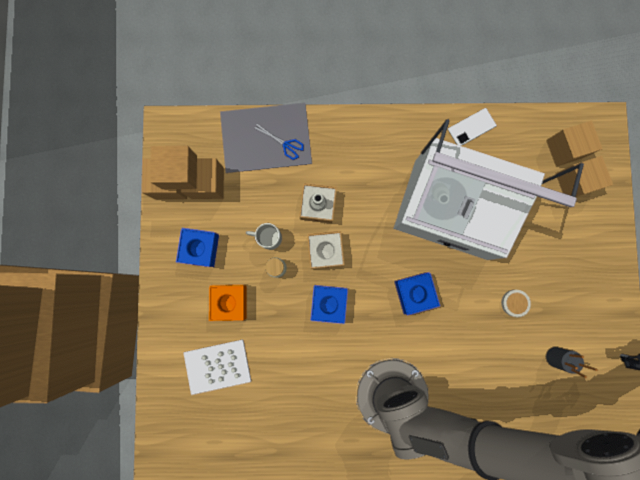

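View pics/side0.png

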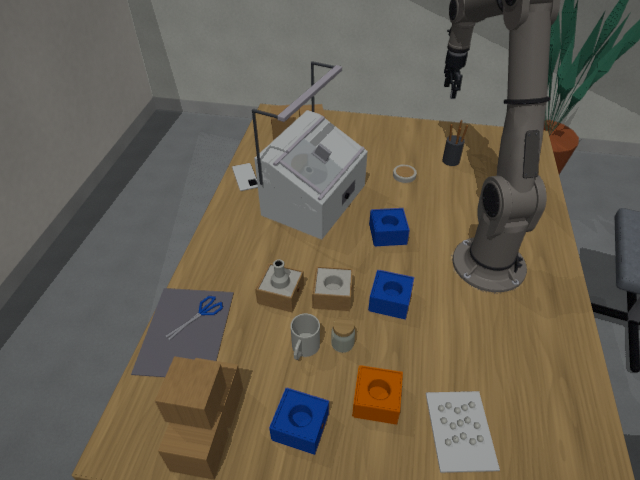

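The top view shows the cabinet at (470,195), with the port near (442,197) and the fin at (467,209). There are two kraft boxes with a white insert: (327,251), whose hole is empty, and (318,203), which holds a vase. The blue and orange boxes don't fit the description. The jar is at (276,268) and the mug at (267,236). I'll enlarge the boxes and cabinet to confirm.

Run:
```python
from h import *
t=cv2.imread("pics/top0.png");s=cv2.imread("pics/side0.png")
def c(im,x,y,w,h,k):return cv2.resize(im[y:y+h,x:x+w],None,fx=k,fy=k,interpolation=cv2.INTER_CUBIC)
cv2.imwrite("pics/ctop.png",c(t,390,115,200,150,4))
cv2.imwrite("pics/cbox.png",np.hstack([c(t,290,180,66,100,6),c(s,250,250,66*1+0,100,6)])[:, :792])
cv2.imwrite("pics/cside.png",c(s,240,60,133,180,1) if 0 else c(s,240,100,150,135,4)[:, :600])
```

```text
(no output)
```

View pics/ctop.png

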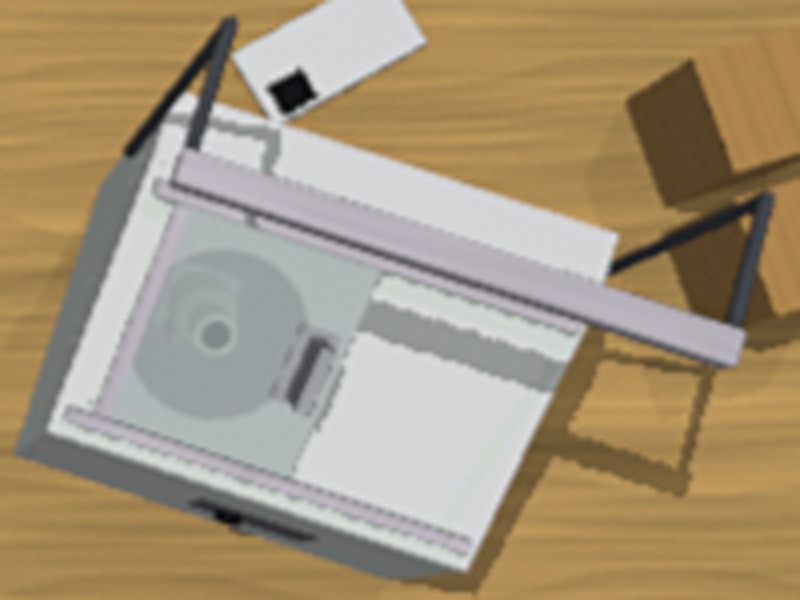

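View pics/cbox.png

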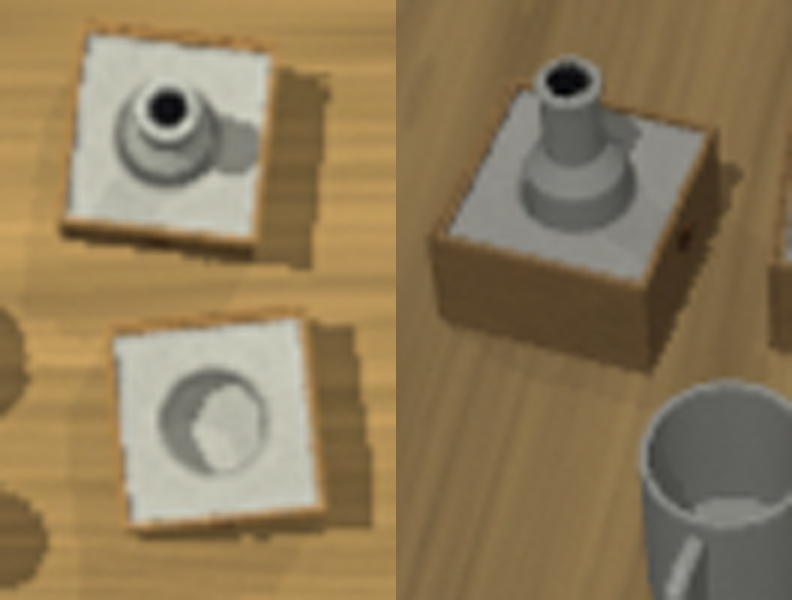

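View pics/cside.png

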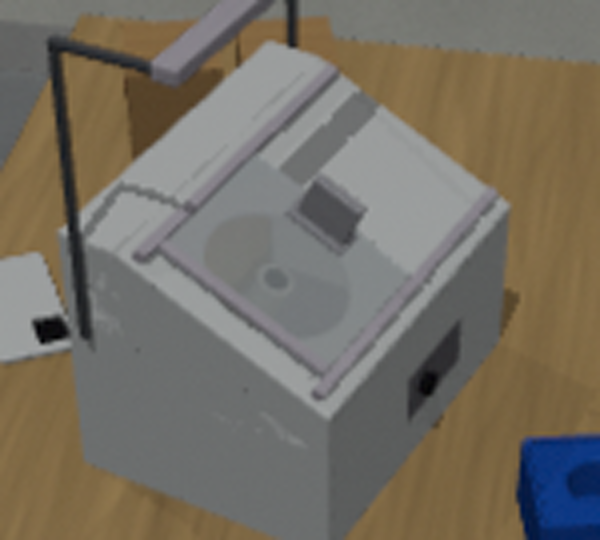

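The crop confirms that the kraft box with the empty hole, bore mouth at top (325.5,250.5), is the target, and the other kraft box holds the vase. The cabinet crops show the vase lip at top (444.2,199) and side (308.7,169.7), plus the panel corners. Next is a pose fit.

```bash
cat >> h.py <<'E'
def port(p):
    c,s=np.cos(p[2]),np.sin(p[2]);cx=np.array([c,s,0]);cy=np.array([-s,c,0]);z=np.array([0,0,1.]);a=np.radians(25)
    return np.c_[np.cos(a)*cx+np.sin(a)*z,cy,np.cos(a)*z-np.sin(a)*cx],np.array([p[0],p[1],.205])
def pw(p,q):
    M,o=port(p);return M@(np.array(q)/1000)+o
E
cat > fit.py <<'E'
from h import *
from scipy.optimize import least_squares
obs=[("top",(217,336),(0,0,-7)),("top",(221,333),(0,0,0)),("top",(48,432),(-110,90,0)),("top",(468,570),(-110,-240,0)),
("top",(185,95),'c',(152,93,252)),("top",(617,235),'c',(152,-243,252)),
("side",(275,279),(0,0,-7)),("side",(330,418),(-110,90,0)),("side",(508,205),(-110,-240,0)),("side",(277,279),(0,0,0))]
def px(o):
    return (np.array(o[1])+.5)/4-.5+((390,115) if o[0]=="top" else (240,100))
def P(p,o):
    if o[2]=='c':
        c,s=np.cos(p[2]),np.sin(p[2]);q=np.array(o[3])/1000
        return np.array([p[0]+c*q[0]-s*q[1],p[1]+s*q[0]+c*q[1],q[2]])
    return pw(p,o[2])
f=lambda p:np.concatenate([proj(o[0],P(p,o))[0]-px(o) for o in obs])
g=onz("top",px(obs[0]),.2);print("lip",g)
s=least_squares(f,[g[0],g[1],-.38],loss="soft_l1");print(s.x,np.degrees(s.x[2]));print(s.fun.reshape(-1,2).round(1))
np.save("port.npy",s.x)
b=(np.array([213,423])+.5)/6-.5+(290,180);B=onz("top",b,.066);print("bore",B)
print("bore in side",proj("side",B))
for n,uv in(("jar",(276,266)),("mug",(269,236)),("full lip",(317.5,198))):print(n,onz("top",uv,.144 if n[0]=='f' else .09))
M,o=port(s.x);print(M)
for q in((0,-55,34),(0,-205,34),(0,0,-60),(0,0,150)):print(q,pw(s.x,q),np.hypot(*pw(s.x,q)[:2]))
E
python3 fit.py
```

```text
lip [ 0.62215347 -0.13860335  0.2       ]
[ 0.61939405 -0.13913029 -0.33227292] -19.037835740677192
[[ 0.4  0.1]
 [-0.3  1.4]
 [ 1.2  0.5]
 [-0.8  0.2]
 [-2.  -1. ]
 [ 0.8  0.1]
 [-0.3  0. ]
 [-0.3 -0.1]
 [-0.4  0.4]
 [-0.1 -1.2]]
bore [0.48024422 0.21670831 0.066     ]
bore in side [[332.43693261 282.13922342]]
jar [0.4288987  0.37434996 0.09      ]
mug [0.52543469 0.39688598 0.09      ]
full lip [0.63769666 0.23989586 0.144     ]
[[ 0.85673581  0.32619246 -0.39950247]
 [-0.29563077  0.94530338  0.13785489]
 [ 0.42261826  0.          0.90630779]]
(0, -55, 34) [ 0.58787038 -0.18643491  0.23581446] 0.6167248637129223
(0, -205, 34) [ 0.53894151 -0.32823042  0.23581446] 0.6310254809411233
(0, 0, -60) [ 0.64336419 -0.14740159  0.15062153] 0.660033874502954
(0, 0, 150) [ 0.55946868 -0.11845206  0.34094617] 0.5718706936746103
```

```bash
cat > plan.py <<'E'
from h import *
import sys
p=np.load("port.npy");M,o=port(p)
def Tport(): return np.c_[M[:,0],-M[:,1],-M[:,2]]
def rel(Rt,Pt,show=True):
    s=r.get_obs();Rc=R.from_rotvec(s["orientation"]).as_matrix();P=s["tcp_pos"]
    rv=np.degrees(R.from_matrix(Rc.T@Rt).as_rotvec())
    print("t",round(s["clock"],2),"tcp",P.round(4),"inport mm",(M.T@(P-o)*1e3).round(1),"w",round(s["grip_width"],4),"F",s["contact_force"].round(1),"pad",s["gripper_force"],"q",s["joints"].round(2))
    print("turn",rv.round(2),"then shift(target axes)",(Rt.T@(Pt-P)*1e3).round(1))
E
python3 -c "
from plan import *
rel(Tport(),pw(p,(0,-55,137)))"
```

```text
t 0.1 tcp [ 0.1693 -0.6529  0.2524] inport mm [-213.7 -632.5  152. ] w 0.0858 F [ 0.9 -0.1  0.5] pad 0.0 q [ 1.21  0.48  0.02  1.56 -0.01  1.11 -0.08]
turn [-7.41 24.31 33.02] then shift(target axes) [ 213.7 -577.5   15. ]
```

Emit:
step_arm(moves=[{"rx": -1.48, "ry": 4.86, "rz": 6.6, "gripper": 0.2}, {"rx": -1.48, "ry": 4.86, "rz": 6.6, "gripper": 0.2}, {"rx": -1.48, "ry": 4.86, "rz": 6.6, "gripper": 0.2}, {"rx": -1.48, "ry": 4.86, "rz": 6.6, "gripper": 0.2}, {"rx": -1.48, "ry": 4.86, "rz": 6.6, "gripper": 0.2}, {"dx": 14, "dy": -38, "dz": 0, "gripper": 0.2}, {"dx": 14, "dy": -38, "dz": 0, "gripper": 0.2}, {"dx": 14, "dy": -38, "dz": 0, "gripper": 0.2}, {"dx": 14, "dy": -38, "dz": 0, "gripper": 0.2}, {"dx": 14, "dy": -38, "dz": 0, "gripper": 0.2}, {"dx": 14, "dy": -38, "dz": 0, "gripper": 0.2}, {"dx": 14, "dy": -38, "dz": 0, "gripper": 0.2}, {"dx": 14, "dy": -38, "dz": 0, "gripper": 0.2}, {"dx": 14, "dy": -38, "dz": 0, "gripper": 0.2}, {"dx": 14, "dy": -38, "dz": 0, "gripper": 0.2}, {"dx": 14, "dy": -38, "dz": 0, "gripper": 0.2}, {"dx": 14, "dy": -38, "dz": 0, "gripper": 0.2}, {"gripper": 0.2}])

```text
invalid input at $.moves[0]: expected keys rx, ry, rz, dx, dy, dz, gripper
```

```bash
python3 -c "
from plan import *
rel(Tport(),pw(p,(0,-55,137)))"
```

```text
t 0.1 tcp [ 0.1693 -0.6529  0.2524] inport mm [-213.7 -632.5  152. ] w 0.0858 F [ 0.9 -0.1  0.5] pad 0.0 q [ 1.21  0.48  0.02  1.56 -0.01  1.11 -0.08]
turn [-7.41 24.31 33.02] then shift(target axes) [ 213.7 -577.5   15. ]
```

All seven keys are needed in each row.

Emit:
step_arm(moves=[{"rx": -1.48, "ry": 4.86, "rz": 6.6, "dx": 0, "dy": 0, "dz": 0, "gripper": 0.2}, {"rx": -1.48, "ry": 4.86, "rz": 6.6, "dx": 0, "dy": 0, "dz": 0, "gripper": 0.2}, {"rx": -1.48, "ry": 4.86, "rz": 6.6, "dx": 0, "dy": 0, "dz": 0, "gripper": 0.2}, {"rx": -1.48, "ry": 4.86, "rz": 6.6, "dx": 0, "dy": 0, "dz": 0, "gripper": 0.2}, {"rx": -1.48, "ry": 4.86, "rz": 6.6, "dx": 0, "dy": 0, "dz": 0, "gripper": 0.2}, {"rx": 0, "ry": 0, "rz": 0, "dx": 15, "dy": -40, "dz": 0, "gripper": 0.2}, {"rx": 0, "ry": 0, "rz": 0, "dx": 15, "dy": -40, "dz": 0, "gripper": 0.2}, {"rx": 0, "ry": 0, "rz": 0, "dx": 15, "dy": -40, "dz": 0, "gripper": 0.2}, {"rx": 0, "ry": 0, "rz": 0, "dx": 15, "dy": -40, "dz": 0, "gripper": 0.2}, {"rx": 0, "ry": 0, "rz": 0, "dx": 15, "dy": -40, "dz": 0, "gripper": 0.2}, {"rx": 0, "ry": 0, "rz": 0, "dx": 15, "dy": -40, "dz": 0, "gripper": 0.2}, {"rx": 0, "ry": 0, "rz": 0, "dx": 15, "dy": -40, "dz": 0, "gripper": 0.2}, {"rx": 0, "ry": 0, "rz": 0, "dx": 15, "dy": -40, "dz": 0, "gripper": 0.2}, {"rx": 0, "ry": 0, "rz": 0, "dx": 15, "dy": -40, "dz": 0, "gripper": 0.2}, {"rx": 0, "ry": 0, "rz": 0, "dx": 15, "dy": -40, "dz": 0, "gripper": 0.2}, {"rx": 0, "ry": 0, "rz": 0, "dx": 15, "dy": -40, "dz": 0, "gripper": 0.2}, {"rx": 0, "ry": 0, "rz": 0, "dx": 15, "dy": -40, "dz": 0, "gripper": 0.2}, {"rx": 0, "ry": 0, "rz": 0, "dx": 0, "dy": 0, "dz": 0, "gripper": 0.2}])

```text
clock: 2.35
tcp_pos: [0.4822, -0.2493, 0.3295]
orientation: [2.959, -0.485, 0.659]
contact_force: [0.2, -1.3, 0.3]
grip_width: 0.0512
gripper_force: 0.0
```

```bash
python3 -c "
from plan import *
rel(Tport(),pw(p,(0,-55,137)))
im=r.grab_frame('wrist');fin=[proj('wrist',pw(p,q))[0].round(0) for q in((0,-55,52),(0,0,-7),(25,-55,52),(-25,-55,52))];print(fin)
cv2.imwrite('pics/w1.png',im)"
```

```text
t 2.35 tcp [ 0.4822 -0.2493  0.3295] inport mm [ -32.3 -148.9  152.5] w 0.0512 F [ 0.2 -1.3  0.3] pad 0.0 q [ 0.75  0.01 -0.37  2.05 -0.03  0.64 -1.5 ]
turn [-0.11 -0.11  0.38] then shift(target axes) [ 32.3 -93.9  15.5]
[array([142., 189.]), array([ 96., 176.]), array([136., 141.]), array([147., 235.])]
```

View pics/w1.png

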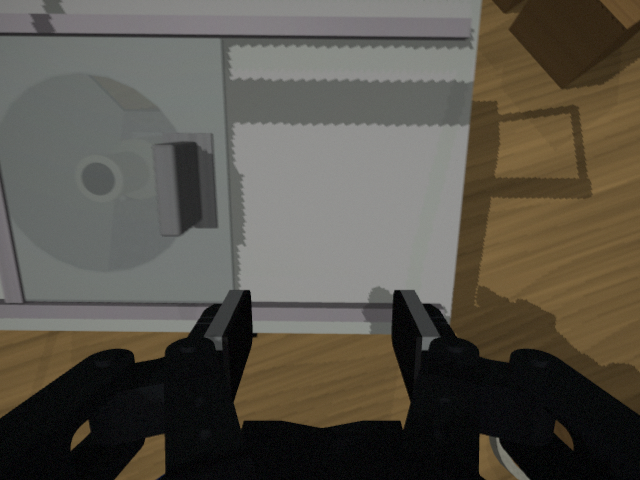

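```bash
python3 -c "
from plan import *
for q in((0,-78,7),(0,78,7),(0,-55,52),(0,-61,52),(0,-68,52),(0,-65,0),(-90,78,0)):print(q,proj('wrist',pw(p,q))[0].round(0))
def onport(uv,z):
    c,d=ray('wrist',uv);c=M.T@(c-o);d=M.T@d;return (c+d*(z/1e3-c[2])/d[2])*1e3
print(onport((231,170),7),onport((166,189),52),onport((0,180),7),onport((7,170),10),onport((98,178),-7))
print(onport((205,180),7))
"
```

```text
(0, -78, 7) [207. 179.]
(0, 78, 7) [-38. 178.]
(0, -55, 52) [142. 189.]
(0, -61, 52) [153. 189.]
(0, -68, 52) [166. 189.]
(0, -65, 0) [190. 177.]
(-90, 78, 0) [ -1. 304.]
[  5.62406406 -93.39464957   7.        ] [  0.16671329 -67.98517046  52.        ] [-1.14556383 54.11503093  7.        ] [ 5.50875754 46.16916414 10.        ] [-1.41973458 -0.99720043 -7.        ]
[ -0.74715261 -76.48943177   7.        ]
```

The wrist picture shows the fin's top at (166,189) and the plate edge at (231,170). Both put the shutter about 13–14 mm ajar, so the fin is at y ≈ -68. The vase lip at (98,178) agrees with the fit to about 1.5 mm.

Emit:
step_arm(grip_force=40, moves=[{"rx": 0, "ry": 0, "rz": 0.4, "dx": 8, "dy": -20, "dz": 0, "gripper": 0.2}, {"rx": 0, "ry": 0, "rz": 0, "dx": 8, "dy": -20, "dz": 0, "gripper": 0.2}, {"rx": 0, "ry": 0, "rz": 0, "dx": 8, "dy": -20, "dz": 0, "gripper": 0.2}, {"rx": 0, "ry": 0, "rz": 0, "dx": 8, "dy": -21, "dz": 0, "gripper": 0.2}, {"rx": 0, "ry": 0, "rz": 0, "dx": 0, "dy": 0, "dz": 23, "gripper": 0.2}, {"rx": 0, "ry": 0, "rz": 0, "dx": 0, "dy": 0, "dz": 23, "gripper": 0.2}, {"rx": 0, "ry": 0, "rz": 0, "dx": 0, "dy": 0, "dz": 23, "gripper": 0.2}, {"rx": 0, "ry": 0, "rz": 0, "dx": 0, "dy": 0, "dz": 23, "gripper": 0.2}, {"rx": 0, "ry": 0, "rz": 0, "dx": 0, "dy": 0, "dz": 22, "gripper": 0.2}, {"rx": 0, "ry": 0, "rz": 0, "dx": 0, "dy": 0, "dz": 0, "gripper": 0.2}, {"rx": 0, "ry": 0, "rz": 0, "dx": 0, "dy": 0, "dz": 0, "gripper": -1}, {"rx": 0, "ry": 0, "rz": 0, "dx": 0, "dy": 0, "dz": 0, "gripper": -1}, {"rx": 0, "ry": 0, "rz": 0, "dx": 0, "dy": 0, "dz": 0, "gripper": -1}, {"rx": 0, "ry": 0, "rz": 0, "dx": 0, "dy": 0, "dz": 0, "gripper": -1}, {"rx": 0, "ry": 0, "rz": 0, "dx": 0, "dy": 0, "dz": 0, "gripper": -1}, {"rx": 0, "ry": 0, "rz": 0, "dx": 0, "dy": 0, "dz": 0, "gripper": -1}])

```text
clock: 4.4
tcp_pos: [0.58, -0.2015, 0.2404]
orientation: [2.955, -0.504, 0.659]
contact_force: [-4.8, 2.5, 7.4]
grip_width: 0.0116
gripper_force: 43.6
```

```bash
python3 -c "
from plan import *
rel(Tport(),pw(p,(0,-205,37)))"
```

```text
t 4.4 tcp [ 0.58   -0.2015  0.2404] inport mm [ -0.4 -71.8  39.2] w 0.0116 F [-4.8  2.5  7.4] pad 43.61609995365143 q [ 0.56  0.24 -0.41  2.02  0.35  0.48 -2.  ]
turn [ 0.07 -0.13 -0.32] then shift(target axes) [  0.4 133.2   2.2]
```

Emit:
step_arm(moves=[{"rx": 0, "ry": 0, "rz": 0, "dx": 0, "dy": 10, "dz": 0, "gripper": -1}, {"rx": 0, "ry": 0, "rz": 0, "dx": 0, "dy": 12, "dz": 0, "gripper": -1}, {"rx": 0, "ry": 0, "rz": 0, "dx": 0, "dy": 12, "dz": 0, "gripper": -1}, {"rx": 0, "ry": 0, "rz": 0, "dx": 0, "dy": 12, "dz": 0, "gripper": -1}, {"rx": 0, "ry": 0, "rz": 0, "dx": 0, "dy": 12, "dz": 0, "gripper": -1}, {"rx": 0, "ry": 0, "rz": 0, "dx": 0, "dy": 12, "dz": 0, "gripper": -1}, {"rx": 0, "ry": 0, "rz": 0, "dx": 0, "dy": 12, "dz": 0, "gripper": -1}, {"rx": 0, "ry": 0, "rz": 0, "dx": 0, "dy": 12, "dz": 0, "gripper": -1}, {"rx": 0, "ry": 0, "rz": 0, "dx": 0, "dy": 12, "dz": 0, "gripper": -1}, {"rx": 0, "ry": 0, "rz": 0, "dx": 0, "dy": 12, "dz": 0, "gripper": -1}, {"rx": 0, "ry": 0, "rz": 0, "dx": 0, "dy": 10, "dz": 0, "gripper": -1}, {"rx": 0, "ry": 0, "rz": 0, "dx": 0, "dy": 3, "dz": 0, "gripper": -1}, {"rx": 0, "ry": 0, "rz": 0, "dx": 0, "dy": 0, "dz": 0, "gripper": -1}])

```text
clock: 6.02
tcp_pos: [0.537, -0.3249, 0.2404]
orientation: [2.955, -0.504, 0.66]
contact_force: [-3.1, 2.9, 6.9]
grip_width: 0.0116
gripper_force: 43.6
```

```bash
python3 -c "
from plan import *
rel(Tport(),pw(p,(0,-205,37)))"
```

```text
t 6.03 tcp [ 0.537  -0.3249  0.2404] inport mm [  -0.7 -202.4   39.4] w 0.0116 F [-3.1  2.9  6.9] pad 43.56809198856354 q [ 0.87  0.28 -0.47  1.98  0.16  0.48 -1.59]
turn [ 0.05 -0.15 -0.3 ] then shift(target axes) [0.7 2.6 2.4]
```

Emit:
step_arm(moves=[{"rx": 0, "ry": 0, "rz": 0, "dx": 0, "dy": 2, "dz": 0, "gripper": -1}, {"rx": 0, "ry": 0, "rz": 0, "dx": 0, "dy": 1, "dz": 0, "gripper": -1}, {"rx": 0, "ry": 0, "rz": 0, "dx": 0, "dy": 0, "dz": 0, "gripper": -1}])

```text
clock: 6.4
tcp_pos: [0.537, -0.325, 0.2404]
orientation: [2.958, -0.5, 0.66]
contact_force: [-1.9, 10.7, 8.4]
grip_width: 0.0116
gripper_force: 43.8
```

```bash
python3 -c "
from plan import *
rel(Tport(),pw(p,(0,-205,37)))
print(M.T@r.get_obs()['contact_force'])"
```

```text
t 6.4 tcp [ 0.537  -0.325   0.2404] inport mm [  -0.7 -202.6   39.4] w 0.0116 F [-1.9 10.7  8.4] pad 43.80264937877655 q [ 0.88  0.28 -0.47  1.98  0.16  0.48 -1.58]
turn [-0.12 -0.14 -0.19] then shift(target axes) [0.7 2.4 2.4]
[-1.27242497  9.46455452  9.85177242]
```

Emit:
step_arm(moves=[{"rx": 0, "ry": 0, "rz": 0, "dx": 0, "dy": -3, "dz": 0, "gripper": -1}, {"rx": 0, "ry": 0, "rz": 0, "dx": 0, "dy": 0, "dz": 0, "gripper": 0.2}, {"rx": 0, "ry": 0, "rz": 0, "dx": 0, "dy": 0, "dz": 0, "gripper": 0.2}, {"rx": 0, "ry": 0, "rz": 0, "dx": 0, "dy": 0, "dz": 0, "gripper": 0.2}, {"rx": 0, "ry": 0, "rz": 0, "dx": 0, "dy": 0, "dz": 0, "gripper": 0.2}, {"rx": 0, "ry": 0, "rz": 0, "dx": 0, "dy": 0, "dz": -25, "gripper": 0.2}, {"rx": 0, "ry": 0, "rz": 0, "dx": 0, "dy": 0, "dz": -25, "gripper": 0.2}, {"rx": 0, "ry": 0, "rz": 0, "dx": 0, "dy": 0, "dz": -25, "gripper": 0.2}, {"rx": 0, "ry": 0, "rz": 0, "dx": 0, "dy": -34, "dz": 0, "gripper": 0.2}, {"rx": 0, "ry": 0, "rz": 0, "dx": 0, "dy": -34, "dz": 0, "gripper": 0.2}, {"rx": 0, "ry": 0, "rz": 0, "dx": 0, "dy": -34, "dz": 0, "gripper": 0.2}, {"rx": 0, "ry": 0, "rz": 0, "dx": 0, "dy": -34, "dz": 0, "gripper": 0.2}, {"rx": 0, "ry": 0, "rz": 0, "dx": 0, "dy": -34, "dz": 0, "gripper": 0.2}, {"rx": 0, "ry": 0, "rz": 0, "dx": 0, "dy": -34, "dz": 0, "gripper": 0.2}, {"rx": 0, "ry": 0, "rz": 0, "dx": 0, "dy": 0, "dz": 0, "gripper": 0.2}, {"rx": 0, "ry": 0, "rz": 0, "dx": 0, "dy": 0, "dz": 0, "gripper": 0.2}])

```text
clock: 8.4
tcp_pos: [0.5738, -0.123, 0.3071]
orientation: [2.956, -0.506, 0.656]
contact_force: [-0.4, -0.3, -0.1]
grip_width: 0.0513
gripper_force: 0.0
```

```bash
python3 -c "
from plan import *
rel(Tport(),pw(p,(0,0,115)))
im=r.grab_frame('wrist');cv2.imwrite('pics/w2.png',im)
print([proj('wrist',pw(p,q))[0].round(0) for q in((0,0,-7),(65,0,0),(-65,0,0),(0,65,0),(0,-65,0))])"
```

```text
t 8.4 tcp [ 0.5738 -0.123   0.3071] inport mm [ -0.7   0.4 113. ] w 0.0513 F [-0.4 -0.3 -0.1] pad 0.0 q [ 0.59  0.14 -0.6   1.99  0.35  0.65 -2.13]
turn [ 0.09 -0.02 -0.37] then shift(target axes) [ 0.7  0.4 -2. ]
[array([321., 239.]), array([320., 127.]), array([322., 343.]), array([210., 243.]), array([433., 241.])]
```

View pics/w2.png

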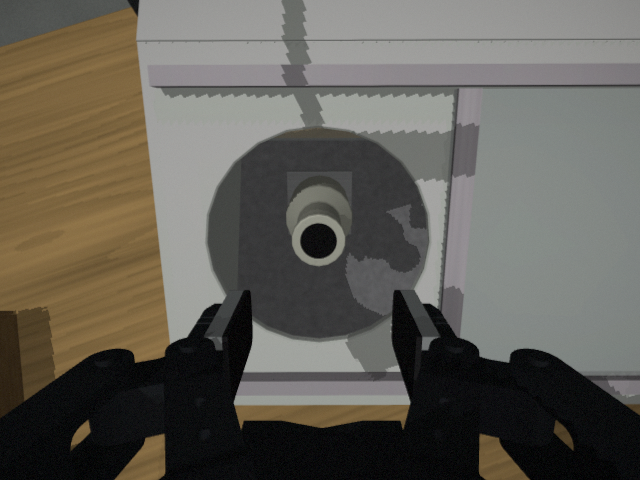

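The wrist picture shows the port clear. The vase lip is at (319,240) against a predicted (321,239), so I shift by +1 mm in y and descend.

Emit:
step_arm(moves=[{"rx": 0, "ry": 0, "rz": -0.3, "dx": 1, "dy": -1, "dz": 20, "gripper": 0.2}, {"rx": 0, "ry": 0, "rz": 0, "dx": 0, "dy": 0, "dz": 20, "gripper": 0.2}, {"rx": 0, "ry": 0, "rz": 0, "dx": 0, "dy": 0, "dz": 20, "gripper": 0.2}, {"rx": 0, "ry": 0, "rz": 0, "dx": 0, "dy": 0, "dz": 20, "gripper": 0.2}, {"rx": 0, "ry": 0, "rz": 0, "dx": 0, "dy": 0, "dz": 20, "gripper": 0.2}, {"rx": 0, "ry": 0, "rz": 0, "dx": 0, "dy": 0, "dz": 20, "gripper": 0.2}, {"rx": 0, "ry": 0, "rz": 0, "dx": 0, "dy": 0, "dz": 20, "gripper": 0.2}, {"rx": 0, "ry": 0, "rz": 0, "dx": 0, "dy": 0, "dz": 0, "gripper": 0.2}, {"rx": 0, "ry": 0, "rz": 0, "dx": 0, "dy": 0, "dz": 0, "gripper": -0.5}, {"rx": 0, "ry": 0, "rz": 0, "dx": 0, "dy": 0, "dz": 0, "gripper": -1}, {"rx": 0, "ry": 0, "rz": 0, "dx": 0, "dy": 0, "dz": 0, "gripper": -1}, {"rx": 0, "ry": 0, "rz": 0, "dx": 0, "dy": 0, "dz": 0, "gripper": -1}, {"rx": 0, "ry": 0, "rz": 0, "dx": 0, "dy": 0, "dz": 0, "gripper": -1}])

```text
clock: 10.07
tcp_pos: [0.6315, -0.1413, 0.1817]
orientation: [2.956, -0.497, 0.658]
contact_force: [-3.0, -0.3, 6.0]
grip_width: 0.0298
gripper_force: 38.6
```

```bash
python3 -c "
from plan import *
rel(Tport(),pw(p,(0,1,140)))
print(M.T@r.get_obs()['contact_force'])"
```

```text
t 10.07 tcp [ 0.6315 -0.1413  0.1817] inport mm [  1.2   1.9 -26.2] w 0.0298 F [-3.  -0.3  6. ] pad 38.602645140490495 q [ 0.44  0.38 -0.45  2.    0.68  0.45 -2.42]
turn [ 0.07 -0.12 -0.05] then shift(target axes) [  -1.2    0.9 -166.2]
[ 0.05241388 -1.22965566  6.54229932]
```

Emit:
step_arm(moves=[{"rx": 0, "ry": 0, "rz": 0, "dx": 0, "dy": 0, "dz": -8, "gripper": -1}, {"rx": 0, "ry": 0, "rz": 0, "dx": 0, "dy": 0, "dz": -15, "gripper": -1}, {"rx": 0, "ry": 0, "rz": 0, "dx": 0, "dy": 0, "dz": -15, "gripper": -1}, {"rx": 0, "ry": 0, "rz": 0, "dx": 0, "dy": 0, "dz": -15, "gripper": -1}, {"rx": 0, "ry": 0, "rz": 0, "dx": 0, "dy": 0, "dz": -15, "gripper": -1}, {"rx": 0, "ry": 0, "rz": 0, "dx": 0, "dy": 0, "dz": -15, "gripper": -1}, {"rx": 0, "ry": 0, "rz": 0, "dx": 0, "dy": 0, "dz": -15, "gripper": -1}, {"rx": 0, "ry": 0, "rz": 0, "dx": 0, "dy": 0, "dz": -15, "gripper": -1}, {"rx": 0, "ry": 0, "rz": 0, "dx": 0, "dy": 0, "dz": -15, "gripper": -1}, {"rx": 0, "ry": 0, "rz": 0, "dx": 0, "dy": 0, "dz": -15, "gripper": -1}, {"rx": 0, "ry": 0, "rz": 0, "dx": 0, "dy": 0, "dz": -15, "gripper": -1}, {"rx": 0, "ry": 0, "rz": 0, "dx": 0, "dy": 0, "dz": -10, "gripper": -1}, {"rx": 0, "ry": 0, "rz": 0, "dx": 0, "dy": 0, "dz": 0, "gripper": -1}])

```text
clock: 11.7
tcp_pos: [0.5642, -0.1178, 0.3341]
orientation: [2.956, -0.497, 0.659]
contact_force: [0.2, 0.8, -1.8]
grip_width: 0.0298
gripper_force: 38.9
```

```bash
cat >> plan.py <<'E'
def down(yaw): # tool z down, tool x at yaw
    c,s=np.cos(yaw),np.sin(yaw);return np.array([[c,s,0],[s,-c,0],[0,0,-1.]])
B=np.array([.4802,.2167,.066])
E
python3 -c "
from plan import *
for y in (-19,10,20,30): rel(down(np.radians(y)),np.array([B[0],B[1],.26]))
im=r.grab_frame('side');cv2.imwrite('pics/s2.png',cv2.resize(im[60:300,220:420],None,fx=2.5,fy=2.5))"
```

```text
t 11.7 tcp [ 0.5642 -0.1178  0.3341] inport mm [  0.9   2.2 142. ] w 0.0298 F [ 0.2  0.8 -1.8] pad 38.90869386261329 q [ 0.63  0.09 -0.62  1.97  0.29  0.7  -2.08]
turn [  0.06 -25.13  -0.11] then shift(target axes) [-188.3 -288.9   74.1]
t 11.7 tcp [ 0.5642 -0.1178  0.3341] inport mm [  0.9   2.2 142. ] w 0.0298 F [ 0.2  0.8 -1.8] pad 38.90869386261329 q [ 0.63  0.09 -0.62  1.97  0.29  0.7  -2.08]
turn [  6.42 -24.58 -28.63] then shift(target axes) [ -24.6 -344.    74.1]
t 11.7 tcp [ 0.5642 -0.1178  0.3341] inport mm [  0.9   2.2 142. ] w 0.0298 F [ 0.2  0.8 -1.8] pad 38.90869386261329 q [ 0.63  0.09 -0.62  1.97  0.29  0.7  -2.08]
turn [  8.61 -24.13 -38.47] then shift(target axes) [  35.5 -343.    74.1]
t 11.7 tcp [ 0.5642 -0.1178  0.3341] inport mm [  0.9   2.2 142. ] w 0.0298 F [ 0.2  0.8 -1.8] pad 38.90869386261329 q [ 0.63  0.09 -0.62  1.97  0.29  0.7  -2.08]
turn [ 10.8  -23.55 -48.3 ] then shift(target axes) [  94.5 -331.6   74.1]
```

View pics/s2.png

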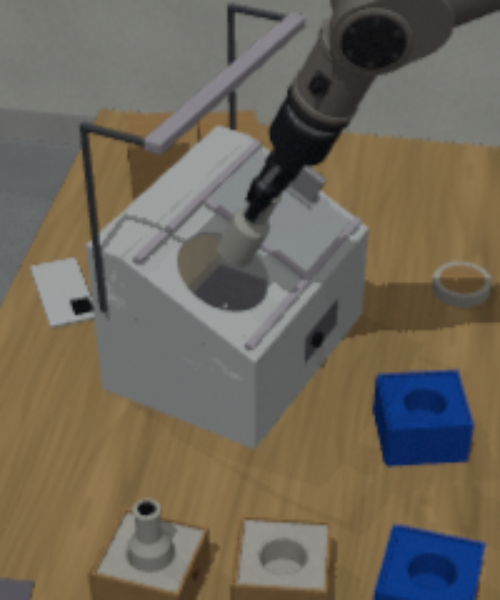

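Side picture: the vase is out of the port, gripped at the neck, with the shutter parked open. I'll back off from the lamp, turn the vase upright and travel to the box.

Emit:
step_arm(moves=[{"rx": 0, "ry": 0, "rz": 0, "dx": -20, "dy": 0, "dz": -10, "gripper": -1}, {"rx": 0, "ry": 0, "rz": 0, "dx": -25, "dy": 0, "dz": -10, "gripper": -1}, {"rx": 0.92, "ry": -3.51, "rz": -4.09, "dx": 0, "dy": 0, "dz": 0, "gripper": -1}, {"rx": 0.92, "ry": -3.51, "rz": -4.09, "dx": 0, "dy": 0, "dz": 0, "gripper": -1}, {"rx": 0.92, "ry": -3.51, "rz": -4.09, "dx": 0, "dy": 0, "dz": 0, "gripper": -1}, {"rx": 0.92, "ry": -3.51, "rz": -4.09, "dx": 0, "dy": 0, "dz": 0, "gripper": -1}, {"rx": 0.92, "ry": -3.51, "rz": -4.09, "dx": 0, "dy": 0, "dz": 0, "gripper": -1}, {"rx": 0.92, "ry": -3.51, "rz": -4.09, "dx": 0, "dy": 0, "dz": 0, "gripper": -1}, {"rx": 0.92, "ry": -3.51, "rz": -4.09, "dx": 0, "dy": 0, "dz": 0, "gripper": -1}, {"rx": 0, "ry": 0, "rz": 0, "dx": 0, "dy": -20, "dz": 0, "gripper": -1}, {"rx": 0, "ry": 0, "rz": 0, "dx": 0, "dy": -30, "dz": 0, "gripper": -1}, {"rx": 0, "ry": 0, "rz": 0, "dx": 0, "dy": -30, "dz": 0, "gripper": -1}, {"rx": 0, "ry": 0, "rz": 0, "dx": 0, "dy": -30, "dz": 0, "gripper": -1}, {"rx": 0, "ry": 0, "rz": 0, "dx": 0, "dy": -30, "dz": 0, "gripper": -1}, {"rx": 0, "ry": 0, "rz": 0, "dx": 0, "dy": -30, "dz": 0, "gripper": -1}, {"rx": 0, "ry": 0, "rz": 0, "dx": 0, "dy": -30, "dz": 0, "gripper": -1}, {"rx": 0, "ry": 0, "rz": 0, "dx": 0, "dy": -30, "dz": 0, "gripper": -1}, {"rx": 0, "ry": 0, "rz": 0, "dx": 0, "dy": 0, "dz": 0, "gripper": -1}])

```text
clock: 14.0
tcp_pos: [0.476, 0.1285, 0.3324]
orientation: [-3.127, -0.282, 0.001]
contact_force: [-0.4, -0.3, -1.9]
grip_width: 0.0298
gripper_force: 38.9
```

```bash
python3 -c "
from plan import *
rel(down(np.radians(10)),np.array([B[0],B[1],.24]))"
```

```text
t 14.0 tcp [0.476  0.1285 0.3324] inport mm [-148.1  206.2  209.7] w 0.0298 F [-0.4 -0.3 -1.9] pad 38.942974408237205 q [ 0.33  0.18 -0.81  1.84  0.14  1.18 -1.91]
turn [-0.12  0.01  0.29] then shift(target axes) [ 19.5 -86.1  92.4]
```

Emit:
step_arm(moves=[{"rx": 0, "ry": 0, "rz": 0.3, "dx": 5, "dy": -21, "dz": 0, "gripper": -1}, {"rx": 0, "ry": 0, "rz": 0, "dx": 5, "dy": -22, "dz": 0, "gripper": -1}, {"rx": 0, "ry": 0, "rz": 0, "dx": 5, "dy": -22, "dz": 0, "gripper": -1}, {"rx": 0, "ry": 0, "rz": 0, "dx": 4, "dy": -21, "dz": 0, "gripper": -1}, {"rx": 0, "ry": 0, "rz": 0, "dx": 0, "dy": 0, "dz": 20, "gripper": -1}, {"rx": 0, "ry": 0, "rz": 0, "dx": 0, "dy": 0, "dz": 20, "gripper": -1}, {"rx": 0, "ry": 0, "rz": 0, "dx": 0, "dy": 0, "dz": 20, "gripper": -1}, {"rx": 0, "ry": 0, "rz": 0, "dx": 0, "dy": 0, "dz": 20, "gripper": -1}, {"rx": 0, "ry": 0, "rz": 0, "dx": 0, "dy": 0, "dz": 0, "gripper": -1}, {"rx": 0, "ry": 0, "rz": 0, "dx": 0, "dy": 0, "dz": 0, "gripper": -1}])

```text
clock: 15.25
tcp_pos: [0.4817, 0.213, 0.2532]
orientation: [-3.129, -0.265, 0.0]
contact_force: [0.4, 0.1, -1.2]
grip_width: 0.0298
gripper_force: 39.0
```

```bash
python3 -c "
from plan import *
rel(down(np.radians(10)),np.array([B[0],B[1],.125]))
im=r.grab_frame('wrist');s=r.grab_frame('side')
P=r.get_obs()['tcp_pos']
print('bore wrist',proj('wrist',B),'side',proj('side',B))
print('foot side',proj('side',[P[0],P[1],P[2]-.101]),'top rim(h60)',proj('side',[P[0],P[1],P[2]-.041]))
cv2.imwrite('pics/w3.png',np.hstack([cv2.resize(im,(400,300)),np.zeros((300,400,3),np.uint8)]) if 0 else np.vstack([cv2.resize(im,None,fx=.75,fy=.75)[:300],cv2.resize(s[210:330,272:392],(300,300))[:,:].copy() if 0 else cv2.resize(s[220:320,260:420],(480,300))]))" 2>&1 | head; python3 -c "
from plan import *
im=r.grab_frame('wrist');s=r.grab_frame('side')
a=cv2.resize(im,(400,300));b=cv2.resize(s[200:320,260:420],(400,300),interpolation=cv2.INTER_CUBIC)
cv2.imwrite('pics/w3.png',np.hstack([a,b]))"
```

```text
t 15.25 tcp [0.4817 0.213  0.2532] inport mm [-201.7  288.   147.2] w 0.0298 F [ 0.4  0.1 -1.2] pad 38.9587637762088 q [ 0.14  0.34 -0.81  1.87  0.28  1.06 -2.19]
turn [-0.08  0.01 -0.32] then shift(target axes) [ -0.9  -3.9 128.2]
bore wrist [[317.29336557 218.24840985]] side [[332.45197334 282.13911354]]
foot side [[332.55183357 261.771331  ]] top rim(h60) [[332.92971077 247.32295963]]
```

View pics/w3.png

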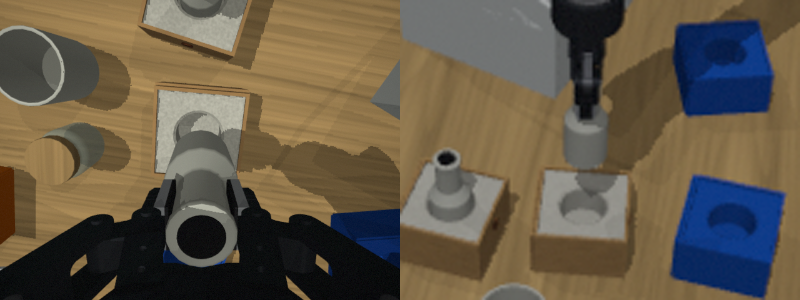

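The composite shows the vase held over the empty box, with its bore at side ≈ (333.5,283.4). That is about 1 px off the prediction, so I'll measure the insert's edges numerically in the wrist image before lowering.

```bash
cat > ins.py <<'E'
from plan import *
K,rv,t=cam('wrist');P=r.get_obs()['tcp_pos'];im=r.grab_frame('wrist')
def segment(im,seed,box):
    hsv=cv2.cvtColor(im,cv2.COLOR_BGR2HSV);m=((hsv[...,1]<60)&(hsv[...,2]>110)).astype(np.uint8)
    k=np.zeros_like(m);x0,y0,x1,y1=box;k[y0:y1,x0:x1]=1;return m*k
m=segment(im,None,(225,125,420,300))
Rm=R.from_rotvec(rv).as_matrix();C=-Rm.T@t
def tow(uv,z):
    d=Rm.T@np.linalg.solve(K,[*uv,1]);return (C+d*(z-C[2])/d[2])[:2]
L=[];Rr=[];T=[]
for y in range(160,250,3):
    xs=np.flatnonzero(m[y]); 
    if len(xs): L.append(tow((xs[0]-.5,y),.068));Rr.append(tow((xs[-1]+.5,y),.068))
for x in range(265,380,3):
    ys=np.flatnonzero(m[:,x])
    if len(ys):T.append(tow((x,ys[0]-.5),.068))
def line(a):
    a=np.array(a,np.float32);vx,vy,x,y=cv2.fitLine(a,cv2.DIST_HUBER,0,.001,.001).ravel();return np.array([x,y]),np.array([vx,vy])
for n,a in(("L",L),("R",Rr),("T",T)):
    q,v=line(a);nn=np.array([-v[1],v[0]]);print(n,len(a),q.round(4),v.round(3),"dist B->line mm",round(float((q-B[:2])@nn)*1e3,1),"spread",(np.abs((np.array(a)-q)@nn)*1e3).mean().round(2))
E
python3 ins.py
```

```text
L 30 [0.4706 0.2667] [0.996 0.084] dist B->line mm 50.7 spread 0.19
R 30 [0.5001 0.1682] [0.998 0.069] dist B->line mm -49.8 spread 0.42
T 39 [0.5317 0.2191] [ 0.084 -0.996] dist B->line mm 51.5 spread 0.22
```

```bash
python3 -c "
from plan import *
s=r.get_obs();Rc=R.from_rotvec(s['orientation']).as_matrix();P=s['tcp_pos']
for dx in(-2,-1,0,1): print(dx,proj('wrist',P+Rc@np.array([dx/1e3,0,-.0192]))[0].round(1))
im=r.grab_frame('wrist');g=cv2.GaussianBlur(cv2.cvtColor(im,cv2.COLOR_BGR2GRAY),(3,3),0)[340:425,270:372]
m=(g<70).astype(np.uint8);n,l,st,c=cv2.connectedComponentsWithStats(m)
for i in range(1,n):
  if st[i,4]>800:print(st[i],c[i]+(270,340))
m=(g>100).astype(np.uint8);n,l,st,c=cv2.connectedComponentsWithStats(m)
for i in range(1,n):
  if st[i,4]>400:print('b',st[i]+np.array([270,340,0,0,0]))
B=np.array([.4814,.2172,.066]);rel(down(np.radians(10)),np.array([B[0],B[1],.125]))
"
```

```text
-2 [322.3 381.6]
-1 [322.3 378.4]
0 [322.3 375.3]
1 [322.3 372.1]
[  13    4   79   71 4409] [321.86300748 378.92469948]
b [ 270  340  102   85 3157]
t 15.55 tcp [0.4818 0.213  0.2531] inport mm [-201.7  288.   147.1] w 0.0296 F [ 0.1  0.5 -0.8] pad 38.9630204961577 q [ 0.14  0.34 -0.81  1.87  0.28  1.05 -2.19]
turn [-0.07  0.01 -0.31] then shift(target axes) [  0.4  -4.2 128.1]
```

Emit:
step_arm(moves=[{"rx": 0, "ry": 0, "rz": 0, "dx": 1.4, "dy": -4.2, "dz": 0, "gripper": -1}, {"rx": 0, "ry": 0, "rz": 0, "dx": 0, "dy": 0, "dz": 15, "gripper": -1}, {"rx": 0, "ry": 0, "rz": 0, "dx": 0, "dy": 0, "dz": 15, "gripper": -1}, {"rx": 0, "ry": 0, "rz": 0, "dx": 0, "dy": 0, "dz": 15, "gripper": -1}, {"rx": 0, "ry": 0, "rz": 0, "dx": 0, "dy": 0, "dz": 15, "gripper": -1}, {"rx": 0, "ry": 0, "rz": 0, "dx": 0, "dy": 0, "dz": 10, "gripper": -1}, {"rx": 0, "ry": 0, "rz": 0, "dx": 0, "dy": 0, "dz": 0, "gripper": -1}, {"rx": 0, "ry": 0, "rz": 0, "dx": 0, "dy": 0, "dz": 0, "gripper": -1}])

```text
clock: 16.55
tcp_pos: [0.4824, 0.2176, 0.1829]
orientation: [-3.129, -0.266, 0.001]
contact_force: [-0.5, 0.1, -1.8]
grip_width: 0.0295
gripper_force: 39.0
```

```bash
python3 -c "
from plan import *
B=np.array([.4824,.2174,.066]);rel(down(np.radians(10)),np.array([B[0],B[1],.125]))
"
```

```text
t 16.55 tcp [0.4824 0.2176 0.1829] inport mm [-232.1  292.5   83.9] w 0.0295 F [-0.5  0.1 -1.8] pad 39.00189125162797 q [ 0.08  0.43 -0.77  1.93  0.37  0.93 -2.27]
turn [-0.08  0.02 -0.29] then shift(target axes) [-0.1  0.2 57.9]
```

Aligned. I'll lower slowly, with the foot going about 15 mm into the hole first.

Emit:
step_arm(moves=[{"rx": 0, "ry": 0, "rz": 0, "dx": 0, "dy": 0, "dz": 5, "gripper": -1}, {"rx": 0, "ry": 0, "rz": 0, "dx": 0, "dy": 0, "dz": 5, "gripper": -1}, {"rx": 0, "ry": 0, "rz": 0, "dx": 0, "dy": 0, "dz": 4, "gripper": -1}, {"rx": 0, "ry": 0, "rz": 0, "dx": 0, "dy": 0, "dz": 4, "gripper": -1}, {"rx": 0, "ry": 0, "rz": 0, "dx": 0, "dy": 0, "dz": 4, "gripper": -1}, {"rx": 0, "ry": 0, "rz": 0, "dx": 0, "dy": 0, "dz": 4, "gripper": -1}, {"rx": 0, "ry": 0, "rz": 0, "dx": 0, "dy": 0, "dz": 4, "gripper": -1}, {"rx": 0, "ry": 0, "rz": 0, "dx": 0, "dy": 0, "dz": 0, "gripper": -1}])

```text
clock: 17.55
tcp_pos: [0.4819, 0.2172, 0.1522]
orientation: [-3.129, -0.266, 0.003]
contact_force: [-0.4, -0.4, -1.0]
grip_width: 0.0297
gripper_force: 39.0
```

No contact, and the foot is about 15 mm into the hole.

Emit:
step_arm(moves=[{"rx": 0, "ry": 0, "rz": 0, "dx": 0, "dy": 0, "dz": 4, "gripper": -1}, {"rx": 0, "ry": 0, "rz": 0, "dx": 0, "dy": 0, "dz": 4, "gripper": -1}, {"rx": 0, "ry": 0, "rz": 0, "dx": 0, "dy": 0, "dz": 4, "gripper": -1}, {"rx": 0, "ry": 0, "rz": 0, "dx": 0, "dy": 0, "dz": 4, "gripper": -1}, {"rx": 0, "ry": 0, "rz": 0, "dx": 0, "dy": 0, "dz": 3, "gripper": -1}, {"rx": 0, "ry": 0, "rz": 0, "dx": 0, "dy": 0, "dz": 3, "gripper": -1}, {"rx": 0, "ry": 0, "rz": 0, "dx": 0, "dy": 0, "dz": 2, "gripper": -1}, {"rx": 0, "ry": 0, "rz": 0, "dx": 0, "dy": 0, "dz": 0, "gripper": -1}])

```text
clock: 18.55
tcp_pos: [0.482, 0.2174, 0.1284]
orientation: [-3.129, -0.266, 0.002]
contact_force: [1.0, -0.7, -1.1]
grip_width: 0.0296
gripper_force: 39.0
```

Emit:
step_arm(moves=[{"rx": 0, "ry": 0, "rz": 0, "dx": 0, "dy": 0, "dz": 1.5, "gripper": -1}, {"rx": 0, "ry": 0, "rz": 0, "dx": 0, "dy": 0, "dz": 1, "gripper": -1}, {"rx": 0, "ry": 0, "rz": 0, "dx": 0, "dy": 0, "dz": 0, "gripper": -1}])

```text
clock: 18.92
tcp_pos: [0.4821, 0.2173, 0.126]
orientation: [-3.129, -0.266, 0.002]
contact_force: [-0.1, -0.3, -1.2]
grip_width: 0.0296
gripper_force: 39.0
```

Emit:
step_arm(moves=[{"rx": 0, "ry": 0, "rz": 0, "dx": 0, "dy": 0, "dz": 1, "gripper": -1}, {"rx": 0, "ry": 0, "rz": 0, "dx": 0, "dy": 0, "dz": 0.7, "gripper": -1}, {"rx": 0, "ry": 0, "rz": 0, "dx": 0, "dy": 0, "dz": 0, "gripper": -1}])

```text
clock: 19.3
tcp_pos: [0.4822, 0.2175, 0.1247]
orientation: [-3.129, -0.266, 0.001]
contact_force: [0.1, -0.7, 1.5]
grip_width: 0.0299
gripper_force: 39.0
```

Bottom contact: about 2.7 N at TCP z 0.1247, as expected. Release and retreat.

Emit:
step_arm(moves=[{"rx": 0, "ry": 0, "rz": 0, "dx": 0, "dy": 0, "dz": 0, "gripper": -0.2}, {"rx": 0, "ry": 0, "rz": 0, "dx": 0, "dy": 0, "dz": 0, "gripper": 0.2}, {"rx": 0, "ry": 0, "rz": 0, "dx": 0, "dy": 0, "dz": 0, "gripper": 0.3}, {"rx": 0, "ry": 0, "rz": 0, "dx": 0, "dy": 0, "dz": 0, "gripper": 0.3}, {"rx": 0, "ry": 0, "rz": 0, "dx": 0, "dy": 0, "dz": 0, "gripper": 0.3}, {"rx": 0, "ry": 0, "rz": 0, "dx": 0, "dy": 0, "dz": -10, "gripper": 0.3}, {"rx": 0, "ry": 0, "rz": 0, "dx": 0, "dy": 0, "dz": -20, "gripper": 0.3}, {"rx": 0, "ry": 0, "rz": 0, "dx": 0, "dy": 0, "dz": -30, "gripper": 0.3}, {"rx": 0, "ry": 0, "rz": 0, "dx": 0, "dy": 0, "dz": -30, "gripper": 0.3}, {"rx": 0, "ry": 0, "rz": 0, "dx": 0, "dy": 0, "dz": -30, "gripper": 0.3}, {"rx": 0, "ry": 0, "rz": 0, "dx": 0, "dy": 0, "dz": -30, "gripper": 0.3}, {"rx": 0, "ry": 0, "rz": 0, "dx": 0, "dy": 0, "dz": -30, "gripper": 0.3}, {"rx": 0, "ry": 0, "rz": 0, "dx": 0, "dy": 0, "dz": -30, "gripper": 0.3}, {"rx": 0, "ry": 0, "rz": 0, "dx": 0, "dy": 0, "dz": 0, "gripper": 0.3}])

```text
clock: 21.05
tcp_pos: [0.4831, 0.2184, 0.3381]
orientation: [-3.128, -0.266, -0.007]
contact_force: [-0.0, 0.0, -0.7]
grip_width: 0.0557
gripper_force: 0.0
```

```bash
python3 -c "
from plan import *
rel(Tport(),pw(p,(0,-202,140)))
im=r.grab_frame('wrist');s=r.grab_frame('side');t=r.grab_frame('top')
a=cv2.resize(im,(400,300));b=cv2.resize(s[200:320,260:420],(400,300),interpolation=cv2.INTER_CUBIC)
cv2.imwrite('pics/w4.png',np.hstack([a,b]))
for q in((.4814,.2172,.144),(.4814,.2172,.07)):print(proj('wrist',q)*.625,(proj('side',q)-(260,200))*2.5+(400,0))"
```

```text
t 21.05 tcp [0.4831 0.2184 0.3381] inport mm [-166.2  293.5  224.4] w 0.0557 F [-0.   0.  -0.7] pad 0.0 q [ 0.17  0.26 -0.84  1.75  0.21  1.22 -2.13]
turn [-6.47 24.23 28.26] then shift(target axes) [166.2 495.5  84.4]
[[201.05603406 135.02769449]] [[581.21144816 162.03794704]]
[[201.10982826 124.50127134]] [[580.12916987 203.37787668]]
```

View pics/w4.png

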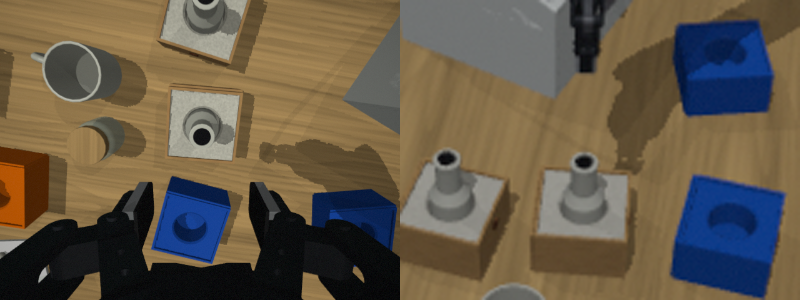

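The wrist and side views show the vase standing upright in the box, lip at (202,136) against a predicted (201,135), and the bystanders unmoved. Returning to the fin.

Emit:
step_arm(moves=[{"rx": -1.29, "ry": 4.85, "rz": 5.65, "dx": 0, "dy": 0, "dz": 0, "gripper": 0.2}, {"rx": -1.29, "ry": 4.85, "rz": 5.65, "dx": 0, "dy": 0, "dz": 0, "gripper": 0.2}, {"rx": -1.29, "ry": 4.85, "rz": 5.65, "dx": 0, "dy": 0, "dz": 0, "gripper": 0.2}, {"rx": -1.29, "ry": 4.85, "rz": 5.65, "dx": 0, "dy": 0, "dz": 0, "gripper": 0.2}, {"rx": -1.29, "ry": 4.85, "rz": 5.65, "dx": 0, "dy": 0, "dz": 0, "gripper": 0.2}, {"rx": 0, "ry": 0, "rz": 0, "dx": 10, "dy": 35, "dz": 0, "gripper": 0.2}, {"rx": 0, "ry": 0, "rz": 0, "dx": 10, "dy": 35, "dz": 0, "gripper": 0.2}, {"rx": 0, "ry": 0, "rz": 0, "dx": 10, "dy": 35, "dz": 0, "gripper": 0.2}, {"rx": 0, "ry": 0, "rz": 0, "dx": 10, "dy": 35, "dz": 0, "gripper": 0.2}, {"rx": 0, "ry": 0, "rz": 0, "dx": 10, "dy": 35, "dz": 0, "gripper": 0.2}, {"rx": 0, "ry": 0, "rz": 0, "dx": 10, "dy": 35, "dz": 0, "gripper": 0.2}, {"rx": 0, "ry": 0, "rz": 0, "dx": 10, "dy": 35, "dz": 0, "gripper": 0.2}, {"rx": 0, "ry": 0, "rz": 0, "dx": 10, "dy": 35, "dz": 0, "gripper": 0.2}, {"rx": 0, "ry": 0, "rz": 0, "dx": 10, "dy": 35, "dz": 0, "gripper": 0.2}, {"rx": 0, "ry": 0, "rz": 0, "dx": 10, "dy": 35, "dz": 0, "gripper": 0.2}, {"rx": 0, "ry": 0, "rz": 0, "dx": 10, "dy": 35, "dz": 0, "gripper": 0.2}, {"rx": 0, "ry": 0, "rz": 0, "dx": 10, "dy": 35, "dz": 0, "gripper": 0.2}, {"rx": 0, "ry": 0, "rz": 0, "dx": 10, "dy": 35, "dz": 0, "gripper": 0.2}, {"rx": 0, "ry": 0, "rz": 0, "dx": 0, "dy": 0, "dz": 0, "gripper": 0.2}])

```text
clock: 23.58
tcp_pos: [0.4487, -0.254, 0.3899]
orientation: [2.96, -0.489, 0.634]
contact_force: [-0.3, 0.3, 0.4]
grip_width: 0.0513
gripper_force: 0.0
```

```bash
python3 -c "
from plan import *
rel(Tport(),pw(p,(-.5,-202,39)))"
```

```text
t 23.57 tcp [ 0.4487 -0.254   0.3899] inport mm [ -34.2 -164.3  219.9] w 0.0513 F [-0.3  0.3  0.4] pad 0.0 q [ 0.23 -0.12  0.17  2.03 -0.    0.81 -1.5 ]
turn [0.24 0.75 0.33] then shift(target axes) [ 33.7  37.7 180.9]
```

Emit:
step_arm(moves=[{"rx": 0.24, "ry": 0.75, "rz": 0.33, "dx": 0, "dy": 0, "dz": 0, "gripper": 0.2}, {"rx": 0, "ry": 0, "rz": 0, "dx": 17, "dy": 19, "dz": 0, "gripper": 0.2}, {"rx": 0, "ry": 0, "rz": 0, "dx": 17, "dy": 19, "dz": 0, "gripper": 0.2}, {"rx": 0, "ry": 0, "rz": 0, "dx": 0, "dy": 0, "dz": 25, "gripper": 0.2}, {"rx": 0, "ry": 0, "rz": 0, "dx": 0, "dy": 0, "dz": 25, "gripper": 0.2}, {"rx": 0, "ry": 0, "rz": 0, "dx": 0, "dy": 0, "dz": 25, "gripper": 0.2}, {"rx": 0, "ry": 0, "rz": 0, "dx": 0, "dy": 0, "dz": 25, "gripper": 0.2}, {"rx": 0, "ry": 0, "rz": 0, "dx": 0, "dy": 0, "dz": 0, "gripper": 0.2}])

```text
clock: 24.58
tcp_pos: [0.5064, -0.309, 0.3119]
orientation: [2.963, -0.487, 0.652]
contact_force: [-0.4, -0.4, 0.4]
grip_width: 0.0514
gripper_force: 0.0
```

```bash
python3 -c "
from plan import *
rel(Tport(),pw(p,(-.5,-202,39)))"
```

```text
t 24.57 tcp [ 0.5064 -0.309   0.3119] inport mm [  -1.4 -197.5  118.6] w 0.0514 F [-0.4 -0.4  0.4] pad 0.0 q [ 0.25  0.1   0.24  2.01 -0.16  0.62 -1.3 ]
turn [-0.2   0.18  0.34] then shift(target axes) [ 0.9  4.5 79.6]
```

Emit:
step_arm(moves=[{"rx": 0, "ry": 0, "rz": 0.3, "dx": 1, "dy": 4.5, "dz": 0, "gripper": 0.2}, {"rx": 0, "ry": 0, "rz": 0, "dx": 0, "dy": 0, "dz": 20, "gripper": 0.2}, {"rx": 0, "ry": 0, "rz": 0, "dx": 0, "dy": 0, "dz": 20, "gripper": 0.2}, {"rx": 0, "ry": 0, "rz": 0, "dx": 0, "dy": 0, "dz": 20, "gripper": 0.2}, {"rx": 0, "ry": 0, "rz": 0, "dx": 0, "dy": 0, "dz": 19, "gripper": 0.2}, {"rx": 0, "ry": 0, "rz": 0, "dx": 0, "dy": 0, "dz": 0, "gripper": 0.2}, {"rx": 0, "ry": 0, "rz": 0, "dx": 0, "dy": 0, "dz": 0, "gripper": -1}, {"rx": 0, "ry": 0, "rz": 0, "dx": 0, "dy": 0, "dz": 0, "gripper": -1}, {"rx": 0, "ry": 0, "rz": 0, "dx": 0, "dy": 0, "dz": 0, "gripper": -1}, {"rx": 0, "ry": 0, "rz": 0, "dx": 0, "dy": 0, "dz": 0, "gripper": -1}, {"rx": 0, "ry": 0, "rz": 0, "dx": 0, "dy": 0, "dz": 0, "gripper": -1}, {"rx": 0, "ry": 0, "rz": 0, "dx": 0, "dy": 0, "dz": 0, "gripper": -1}])

```text
clock: 26.08
tcp_pos: [0.5385, -0.3254, 0.2442]
orientation: [2.96, -0.496, 0.661]
contact_force: [-1.1, 6.6, 4.7]
grip_width: 0.0115
gripper_force: 42.1
```

```bash
python3 -c "
from plan import *
rel(Tport(),pw(p,(-.5,-53,39)))"
```

```text
t 26.07 tcp [ 0.5385 -0.3254  0.2442] inport mm [   2.3 -202.5   42.2] w 0.0115 F [-1.1  6.6  4.7] pad 42.063117027282715 q [ 0.29  0.24  0.22  2.01 -0.27  0.48 -1.2 ]
turn [-0.19 -0.13 -0.02] then shift(target axes) [  -2.8 -149.5    3.2]
```

Emit:
step_arm(moves=[{"rx": 0, "ry": 0, "rz": 0, "dx": 0, "dy": -8, "dz": 0, "gripper": -1}, {"rx": 0, "ry": 0, "rz": 0, "dx": 0, "dy": -12, "dz": 0, "gripper": -1}, {"rx": 0, "ry": 0, "rz": 0, "dx": 0, "dy": -12, "dz": 0, "gripper": -1}, {"rx": 0, "ry": 0, "rz": 0, "dx": 0, "dy": -12, "dz": 0, "gripper": -1}, {"rx": 0, "ry": 0, "rz": 0, "dx": 0, "dy": -12, "dz": 0, "gripper": -1}, {"rx": 0, "ry": 0, "rz": 0, "dx": 0, "dy": -12, "dz": 0, "gripper": -1}, {"rx": 0, "ry": 0, "rz": 0, "dx": 0, "dy": -12, "dz": 0, "gripper": -1}, {"rx": 0, "ry": 0, "rz": 0, "dx": 0, "dy": -12, "dz": 0, "gripper": -1}, {"rx": 0, "ry": 0, "rz": 0, "dx": 0, "dy": -12, "dz": 0, "gripper": -1}, {"rx": 0, "ry": 0, "rz": 0, "dx": 0, "dy": -12, "dz": 0, "gripper": -1}, {"rx": 0, "ry": 0, "rz": 0, "dx": 0, "dy": -12, "dz": 0, "gripper": -1}, {"rx": 0, "ry": 0, "rz": 0, "dx": 0, "dy": -12, "dz": 0, "gripper": -1}, {"rx": 0, "ry": 0, "rz": 0, "dx": 0, "dy": -9, "dz": 0, "gripper": -1}, {"rx": 0, "ry": 0, "rz": 0, "dx": 0, "dy": 0, "dz": 0, "gripper": -1}, {"rx": 0, "ry": 0, "rz": 0, "dx": 0, "dy": 0, "dz": 0, "gripper": -1}])

```text
clock: 27.95
tcp_pos: [0.5872, -0.1854, 0.2443]
orientation: [2.959, -0.497, 0.661]
contact_force: [1.2, 1.2, 4.5]
grip_width: 0.0114
gripper_force: 41.6
```

```bash
python3 -c "
from plan import *
rel(Tport(),pw(p,(-.5,-53,39)));print(M.T@r.get_obs()['contact_force'])"
```

```text
t 27.95 tcp [ 0.5872 -0.1854  0.2443] inport mm [  2.7 -54.2  42. ] w 0.0114 F [1.2 1.2 4.5] pad 41.640297174453735 q [-0.09  0.21  0.3   2.05 -0.01  0.45 -1.7 ]
turn [-0.15 -0.17 -0.05] then shift(target axes) [-3.2 -1.2  3. ]
[2.5987608  1.54859095 3.77228754]
```

Emit:
step_arm(moves=[{"rx": 0, "ry": 0, "rz": 0, "dx": 0, "dy": -1.5, "dz": 0, "gripper": -1}, {"rx": 0, "ry": 0, "rz": 0, "dx": 0, "dy": -1.5, "dz": 0, "gripper": -1}, {"rx": 0, "ry": 0, "rz": 0, "dx": 0, "dy": 0, "dz": 0, "gripper": -1}])

```text
clock: 28.32
tcp_pos: [0.5878, -0.1837, 0.2442]
orientation: [2.957, -0.498, 0.661]
contact_force: [1.3, -2.3, 5.5]
grip_width: 0.0117
gripper_force: 41.8
```

```bash
python3 -c "
from plan import *
rel(Tport(),pw(p,(-.5,-53,39)));print(M.T@r.get_obs()['contact_force'])"
```

```text
t 28.32 tcp [ 0.5878 -0.1837  0.2442] inport mm [  2.7 -52.4  42. ] w 0.0117 F [ 1.3 -2.3  5.5] pad 41.79961144924164 q [-0.1   0.21  0.3   2.05 -0.    0.45 -1.71]
turn [-0.07 -0.16 -0.11] then shift(target axes) [-3.2  0.6  3. ]
[ 4.12037924 -1.73215086  4.13558447]
```

Travel is 150.1 mm and it has met the closed stop. Open evenly and retreat.

Emit:
step_arm(moves=[{"rx": 0, "ry": 0, "rz": 0, "dx": 0, "dy": 0, "dz": 0, "gripper": 0.2}, {"rx": 0, "ry": 0, "rz": 0, "dx": 0, "dy": 0, "dz": 0, "gripper": 0.2}, {"rx": 0, "ry": 0, "rz": 0, "dx": 0, "dy": 0, "dz": 0, "gripper": 0.2}, {"rx": 0, "ry": 0, "rz": 0, "dx": 0, "dy": 0, "dz": 0, "gripper": 0.2}, {"rx": 0, "ry": 0, "rz": 0, "dx": 0, "dy": 0, "dz": -15, "gripper": 0.2}, {"rx": 0, "ry": 0, "rz": 0, "dx": 0, "dy": 0, "dz": -25, "gripper": 0.2}, {"rx": 0, "ry": 0, "rz": 0, "dx": 0, "dy": 0, "dz": -25, "gripper": 0.2}, {"rx": 0, "ry": 0, "rz": 0, "dx": 0, "dy": 0, "dz": -25, "gripper": 0.2}, {"rx": 0, "ry": 0, "rz": 0, "dx": 0, "dy": 0, "dz": -20, "gripper": 0.2}, {"rx": 0, "ry": 0, "rz": 0, "dx": 0, "dy": 0, "dz": 0, "gripper": 0.2}, {"rx": 0, "ry": 0, "rz": 0, "dx": 0, "dy": 0, "dz": 0, "gripper": 0.2}, {"rx": 0, "ry": 0, "rz": 0, "dx": 0, "dy": 0, "dz": 0, "gripper": 0.2}])

```text
clock: 29.82
tcp_pos: [0.5431, -0.1678, 0.3423]
orientation: [2.959, -0.497, 0.656]
contact_force: [0.5, -0.1, -0.9]
grip_width: 0.0514
gripper_force: 0.0
```

```bash
python3 -c "
from plan import *
rel(Tport(),pw(p,(0,-55,137)))
im=r.grab_frame('wrist');g=cv2.cvtColor(im,cv2.COLOR_BGR2GRAY)
# compare fin/plate: template of fin from first wrist view
w1=cv2.cvtColor(cv2.imread('pics/w1.png'),cv2.COLOR_BGR2GRAY)
a=proj('wrist',pw(p,(0,-53,52)))[0];b=proj('wrist',pw(p,(0,-76,7)))[0];print('expected closed fin top, plate edge',a,b)
y=int(a[1]);print('row',y,g[y,int(a[0])-40:int(a[0])+90:3])
y=int(proj('wrist',pw(p,(-60,-76,7)))[0][1]);x=int(b[0]);print('edge row',y,x,g[y,x-30:x+31:3])
print(r.hand_in() if 0 else '')"
```

```text
t 29.82 tcp [ 0.5431 -0.1678  0.3423] inport mm [  1.1 -52.  151. ] w 0.0514 F [ 0.5 -0.1 -0.9] pad 0.0 q [-0.16  0.01  0.32  2.03  0.11  0.68 -1.82]
turn [-0.07  0.01 -0.05] then shift(target axes) [-1.1  3.  14. ]
expected closed fin top, plate edge [324.30352052 252.41784797] [359.04597625 232.04369409]
row 252 [100 101  99 100  99  98  97  95  92  96  90  96  95  98  96  98  73  69
  63  65  67 116 115 115 116  95  94  93  95 139 136 138 138 138 138 138
 137 137 138 137 138 137 138 139]
edge row 315 359 [113 113 113 115 115 113 114 115 114  95 124 138 137 137  94  94  94  94
  94  93  93]
```

The plate edge sits where a closed shutter puts it (pixel about 357–359, expected 359). Handing in.

```bash
python3 -c "
from bench import r
print(r.hand_in())"
```

```text
the job is handed in; nothing more can be done
None
```

The vase stands upright at the bottom of the empty box's hole, released, and the shutter is slid back to its closed stop; I handed the job in at about 30 s, but `hand_in` returned no verdict.

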